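# Load the cellar's tag-marking station

## Task

Load the bin-tag marking station: turn its orange clamp knob anticlockwise all the way to free the carriage, draw the carriage fully out by its red post, and seat every slate disc and oak square lying on the bench flat and fully down in a recess of its own shape, one to a recess. Then push the carriage fully home under the marking head and turn the knob all the way back to clamp it. Leave the amber jar and the glass tumbler standing where they are.

Things in the scene. Friction and masses are not known exactly. Their poses are not given: they have to be found in the camera images.
- clamp_grip (a point): grip point of the orange clamp knob on the marking station: an upright wing 66 mm long (the point's x axis), 14 mm thick, 28 mm tall, standing on a dark hub, on the robot's side of the station; the point is on the vertical turning axis, at mid-height of the wing (about 98 mm above the bench; wing top at 112 mm, underside at 84 mm)
- clamp (a joint): turn of the clamp knob in rad: 0 = fully clamped (wing across the carriage's travel), growing anticlockwise seen from above to 1.4 = fully free (stop). It turns easily (about 0.06 N m) and stays where left. It drops a pin into a notch of the carriage when that is fully home, so the clamped carriage cannot move, and clamping works only with the carriage home; free the knob past 1.1 before moving the carriage
- carriage (a joint): travel of the carriage in m: 0 = fully home under the marking head (stop), 0.18 = fully drawn out (stop). Slides with about 3 N of friction and stays where left. It runs out along the point carriage_handle's -y axis
- carriage_handle (a point): red upright round post, 22 mm in diameter, on the front end of the carriage, pinched from above and pushed or pulled along the slide; the point is on the post's axis 85 mm above the bench, its top is at 100 mm and its foot at 44 mm; the point's -y axis points the way the carriage is drawn out (x, y level axes of the carriage)
- round_recess_a (a point): centre of the floor of a round recess, 66 mm across; 6 mm deep, black-floored, in the carriage's aluminium plate (190 x 170 mm; plate top 53 mm, recess floor 47 mm above the bench), at x, y = -50, -40 mm from the plate's centre (axes parallel to carriage_handle's). Reachable from above with the carriage drawn out; at home the marking head hangs over it
- round_recess_b (a point): centre of the floor of a round recess, 66 mm across; 6 mm deep, black-floored, in the carriage's aluminium plate (190 x 170 mm; plate top 53 mm, recess floor 47 mm above the bench), at x, y = +50, +40 mm from the plate's centre (axes parallel to carriage_handle's). Reachable from above with the carriage drawn out; at home the marking head hangs over it
- square_recess_a (a point): centre of the floor of a square recess, 60 x 60 mm, sides along the point's x and y; 6 mm deep, black-floored, in the carriage's aluminium plate (190 x 170 mm; plate top 53 mm, recess floor 47 mm above the bench), at x, y = +50, -40 mm from the plate's centre (axes parallel to carriage_handle's). Reachable from above with the carriage drawn out; at home the marking head hangs over it
- square_recess_b (a point): centre of the floor of a square recess, 60 x 60 mm, sides along the point's x and y; 6 mm deep, black-floored, in the carriage's aluminium plate (190 x 170 mm; plate top 53 mm, recess floor 47 mm above the bench), at x, y = -50, +40 mm from the plate's centre (axes parallel to carriage_handle's). Reachable from above with the carriage drawn out; at home the marking head hangs over it
- disc1: dark slate disc, 62 mm in diameter, 16 mm thick, 0.08 to 0.16 kg, lying flat; origin at the centre of the block (8 mm above what it lies on); either face may be up. May be absent. Seated, it stands 10 mm proud of the plate
- disc2: dark slate disc, 62 mm in diameter, 16 mm thick, 0.08 to 0.16 kg, lying flat; origin at the centre of the block (8 mm above what it lies on); either face may be up. May be absent. Seated, it stands 10 mm proud of the plate
- square1: pale oak square, 56 x 56 mm, 16 mm thick, 0.035 to 0.07 kg, its x and y axes square to its sides, lying flat; origin at the centre of the block (8 mm above what it lies on); either face may be up. May be absent. Seated, it stands 10 mm proud of the plate
- square2: pale oak square, 56 x 56 mm, 16 mm thick, 0.035 to 0.07 kg, its x and y axes square to its sides, lying flat; origin at the centre of the block (8 mm above what it lies on); either face may be up. May be absent. Seated, it stands 10 mm proud of the plate
- jar: amber glass jar, 76 mm in diameter, 100 mm tall; bystander; origin at the centre of its underside
- tumbler: glass tumbler, 72 mm in diameter, 85 mm tall; bystander; origin at the centre of its underside
Mind the look-alikes: they are no part of the job. Leave any purple or turquoise look-alike of the disc1 alone.

How it is judged:
On the way, in this order (a step that is already met when the one before it is completed fails the run):
1. the clamp knob is turned free (value of joint clamp above 1.1 rad), for 0.1 s.
2. the carriage is drawn fully out (value of joint carriage above 0.17 m), for 0.1 s.
3. with the carriage out, every blank present is seated in a recess of its shape (value of joint carriage above 0.15 m and ((horizontal distance between disc1 and round_recess_a below 0.004 m and z of disc1 in the frame of round_recess_a between 0.004 and 0.0105 m and angle between the z axis of disc1 and the z axis of round_recess_a, either way round below 0.06 rad) or (horizontal distance between disc1 and round_recess_b below 0.004 m and z of disc1 in the frame of round_recess_b between 0.004 and 0.0105 m and angle between the z axis of disc1 and the z axis of round_recess_b, either way round below 0.06 rad)) and ((horizontal distance between disc2 and round_recess_a below 0.004 m and z of disc2 in the frame of round_recess_a between 0.004 and 0.0105 m and angle between the z axis of disc2 and the z axis of round_recess_a, either way round below 0.06 rad) or (horizontal distance between disc2 and round_recess_b below 0.004 m and z of disc2 in the frame of round_recess_b between 0.004 and 0.0105 m and angle between the z axis of disc2 and the z axis of round_recess_b, either way round below 0.06 rad)) and ((horizontal distance between square1 and square_recess_a below 0.004 m and z of square1 in the frame of square_recess_a between 0.004 and 0.0105 m and angle between the z axis of square1 and the z axis of square_recess_a, either way round below 0.06 rad) or (horizontal distance between square1 and square_recess_b below 0.004 m and z of square1 in the frame of square_recess_b between 0.004 and 0.0105 m and angle between the z axis of square1 and the z axis of square_recess_b, either way round below 0.06 rad)) and ((horizontal distance between square2 and square_recess_a below 0.004 m and z of square2 in the frame of square_recess_a between 0.004 and 0.0105 m and angle between the z axis of square2 and the z axis of square_recess_a, either way round below 0.06 rad) or (horizontal distance between square2 and square_recess_b below 0.004 m and z of square2 in the frame of square_recess_b between 0.004 and 0.0105 m and angle between the z axis of square2 and the z axis of square_recess_b, either way round below 0.06 rad))), for 0.2 s.
4. the loaded carriage is pushed home (value of joint carriage below 0.005 m), for 0.1 s.
5. the clamp knob is turned back (value of joint carriage below 0.005 m and value of joint clamp below 0.2 rad), for 0.2 s.
At the end, for the whole second after the job is handed in: Every blank present lies at rest in a recess of its shape (centre within 4 mm of the recess's centre, on the floor within 2.5 mm, level within 0.06 rad), the carriage is home (within 5 mm) and the clamp knob is clamped (below 0.2 rad) (all of step 5 and ((horizontal distance between disc1 and round_recess_a below 0.004 m and z of disc1 in the frame of round_recess_a between 0.004 and 0.0105 m and angle between the z axis of disc1 and the z axis of round_recess_a, either way round below 0.06 rad) or (horizontal distance between disc1 and round_recess_b below 0.004 m and z of disc1 in the frame of round_recess_b between 0.004 and 0.0105 m and angle between the z axis of disc1 and the z axis of round_recess_b, either way round below 0.06 rad)) and ((horizontal distance between disc2 and round_recess_a below 0.004 m and z of disc2 in the frame of round_recess_a between 0.004 and 0.0105 m and angle between the z axis of disc2 and the z axis of round_recess_a, either way round below 0.06 rad) or (horizontal distance between disc2 and round_recess_b below 0.004 m and z of disc2 in the frame of round_recess_b between 0.004 and 0.0105 m and angle between the z axis of disc2 and the z axis of round_recess_b, either way round below 0.06 rad)) and ((horizontal distance between square1 and square_recess_a below 0.004 m and z of square1 in the frame of square_recess_a between 0.004 and 0.0105 m and angle between the z axis of square1 and the z axis of square_recess_a, either way round below 0.06 rad) or (horizontal distance between square1 and square_recess_b below 0.004 m and z of square1 in the frame of square_recess_b between 0.004 and 0.0105 m and angle between the z axis of square1 and the z axis of square_recess_b, either way round below 0.06 rad)) and ((horizontal distance between square2 and square_recess_a below 0.004 m and z of square2 in the frame of square_recess_a between 0.004 and 0.0105 m and angle between the z axis of square2 and the z axis of square_recess_a, either way round below 0.06 rad) or (horizontal distance between square2 and square_recess_b below 0.004 m and z of square2 in the frame of square_recess_b between 0.004 and 0.0105 m and angle between the z axis of square2 and the z axis of square_recess_b, either way round below 0.06 rad)) and linear speed of each of disc1, disc2, square1, square2 below 0.03 m/s); the robot touches nothing.
It fails at once if the jar is pushed more than 40 mm away or knocked over (distance of jar from where it was at the start of the episode above 0.04 m or angle between jar's own z axis and vertical above 0.5 rad).
It fails at once if the tumbler is pushed more than 40 mm away or knocked over (distance of tumbler from where it was at the start of the episode above 0.04 m or angle between tumbler's own z axis and vertical above 0.5 rad).
Of disc1, disc2, square1, square2 only 3 to 4 are there at a start; the rules pass over those that are not, and their reading is None.
At some moment in a run one of disc1, disc2, square1, square2 may be knocked a few centimetres aside while the robot is not near it.
Once in a run the grip may slacken for a moment while it holds something.
It also fails if it takes over 200 s, if anything falls off the work surface, if the arm or the gripper's body presses on something with over 40 N, if the wrist force passes 120 N, or if a joint passes its speed limit or range.

## Robot

A 6-joint arm with a two-finger parallel gripper is mounted at the origin on the work surface. World frame = base frame: x ahead of the robot, y to its left, z up, the work surface at z = 0. Lengths are in m, angles in rad, forces in N, time in s.
With the tool pointing down it reaches from about 0.275 to 0.725 m from the base axis. Payload 5.6 kg.
Tool frame: the origin (TCP) lies midway between the tips of the shut fingers; the grasp point (between the pads) lies 19 mm behind it; z points along the fingers, y is the line along which they close (so a half turn about z gives the same grasp; the last joint's range is limited). The gripper opens to 85 mm and grips with 20 to 120 N. Pads are 22 mm wide; open, the fingers measure 114 mm over their backs; the gripper's body (76 mm by 85 mm) begins 54 mm behind the grasp point. The pads swing forward as they close: fully open they stand 13 mm farther back than shut.
Start: joints at [1.527, 0.255, 0.108, 0, -1.424, -0.285], TCP at [0.178, 0.521, 0.231] pointing down, gripper open.
Joint ranges: [-2.95, 2.95], [-1.21, 1.97], [-1.09, 1.5], [-2.87, 1.71], [-2.94, -0.07], [-3.05, 3.05]. Speed limits (rad/s): [2.57, 2.57, 3.14, 3.14, 3.14, 3.14].

## Interface

Orientations are given as a unit quaternion [w, x, y, z].
In Python, from plant import robot, capture, models gives the robot as it stands.
- The arm moves only by the shell command python3 -m crank 'ROWS' [OPENING]. ROWS is JSON, one flat list of numbers, 6 for each row, row after row: the shift along the tool's x, y, z in units of 1000 mm (1.0 is 1000 mm), then the turn, a rotation vector about the tool's x, y, z in units of pi rad (1.0 is pi rad). In form: [tx, ty, tz, rx, ry, rz, tx, ty, tz, rx, ry, rz, ...]. A call has 1 to 8 rows; each row is the pose to reach, as a shift and turn from the pose commanded when the call began, along the tool's axes at that moment, turning the shorter way round; what a row does not reach only later rows make up. A row lasts 1/10 s, in which the tool goes at most 50 mm and 8.59 degrees, less where a joint would pass 70% of its speed; a pose out of reach is approached as far as the arm can. A call with a number of a shift or a turn outside -1 to 1 is refused whole. A call with a gripper value outside its range is refused whole. OPENING is the closure, from 0 (fully open) to 1 (shut), set as the call begins (- or left out, the last holds). The fingers move at their own pace and stop on an object; the grip force is fixed at half the most. Time passes only in rows, so rows that repeat a pose let the fingers close. It gives the time, the measured TCP pose, the force, the opening and the grip force at its end, in the units of the state.
- robot.get_obs(): the state, without advancing time (a new reading comes with each control period).
- capture(name): name is "side" or "top"; returns a dict with "img" (400x640x3 uint8, blue, green, red), "fx", "fy", "cx", "cy" (pixels), "origin" and "attitude" of the camera in the world. Camera axes: x right, y down, z forward; pixel columns grow to the right and rows downward; lengths in m; the calibration is good to about 2 mm. A picture is of the moment at which its call begins. There is no depth.
- robot.sign_off(): hands the job in; it is judged then, once.
Trained networks look in the newest picture that a camera, given by its name, has taken for a name from the list of things; names that differ only in an ending like _2 or _b are one class to them, and where a whole thing is asked for, a point or a joint stands for the part that bears it (a point fixed in the world has none). Each returns a list of dicts, best first, with "score" (0 to 1); they miss things now and then, are a little off and sometimes report something else, mostly with a low value. They report only what shows in the picture. A call takes as long as a camera call. They do not tell look-alikes from the thing itself.
- models.find_in(camera, thing): "uv" ([column, row] in pixels, amid what is visible of it).
- models.place_of(camera, thing): "uv" ([column, row] in pixels: a listed point, or the origin of a listed thing).
The state is a dict: "t": time; "qpos": joint angles; "dq": joint speeds; "joint_efforts": joint torques, N m; "tcp_pos": TCP position; "tool_rot": TCP orientation; "contact_force": force on the tool from outside, world axes, zero at the start; "torque": the same for the moment, N m; "grip_width": finger opening in m; "gripper_force": force on a finger pad.
Only numpy, scipy, OpenCV 4.12 (cv2) and the standard library are available. Lean on these libraries where they do the work, as an engineer would, in place of code of your own. Each camera call takes 0.05 s, during which the arm holds its last target. There are 200 camera calls.

## Working session

There is one attempt and no reset: what is moved stays moved. The work goes in short steps, Python scripts to look and compute and a shell command to move; the robot and the scene stay as the last step left them, time stands still between calls to the robot, and variables do not carry over. Pictures are saved under pics/ and viewed, at most 14 in all, crops included, and the job is handed in when it is done.

```bash
ls; mkdir -p pics; cat > h.py <<'E'
import numpy as np, cv2
from scipy.spatial.transform import Rotation as R
from plant import robot, capture, models
def rot(a):
    a=np.array(a)
    return a if a.shape==(3,3) else R.from_quat(a[[1,2,3,0]]).as_matrix()
def ray(c,uv):
    d=np.array([(uv[0]-c['cx'])/c['fx'],(uv[1]-c['cy'])/c['fy'],1.])
    return np.array(c['origin']),rot(c['attitude'])@d
def at(c,uv,z):
    o,d=ray(c,uv); return o+d*(z-o[2])/d[2]
def pix(c,p):
    q=rot(c['attitude']).T@(np.array(p)-c['origin']); return np.array([c['fx']*q[0]/q[2]+c['cx'],c['fy']*q[1]/q[2]+c['cy']])
E
python3 - <<'E'
from h import *
np.set_printoptions(precision=4,suppress=True)
Z=dict(clamp_grip=.098,carriage_handle=.085,round_recess_a=.047,square_recess_a=.047,disc1=.008,square1=.008,jar=0,tumbler=0)
for n in('top','side'):
    c=capture(n);cv2.imwrite(f'pics/{n}0.png',c['img'])
    print(n,c['origin'],rot(c['attitude']).tolist(),c['fx'])
    for k,z in Z.items():
        for r in models.place_of(n,k): print(k,np.round(r['uv'],1),round(r['score'],2),at(c,r['uv'],z))
print(robot.get_obs())
E
```

```text
pics
top [ 0.3834 -0.0606  1.3643] [[0.026332316464064566, -0.9873578529440202, 0.15630444440069963], [-0.9996054547329994, -0.024478311740540236, 0.013774872862096652], [-0.009774659977224334, -0.15660549953340713, -0.987612866227563]] 447.70702873361614
clamp_grip [231.4 248.7] 0.54 [0.4295 0.1995 0.098 ]
carriage_handle [265.  200.1] 0.96 [0.5722 0.1127 0.085 ]
carriage_handle [361.8 198.5] 0.49 [ 0.5838 -0.1669  0.085 ]
round_recess_a [216.2 181.7] 0.93 [0.6299 0.267  0.047 ]
round_recess_a [233.8 214.6] 0.67 [0.532  0.2085 0.047 ]
square_recess_a [240.5 185.6] 0.75 [0.6198 0.1933 0.047 ]
square_recess_a [208.  209.7] 0.74 [0.5447 0.2862 0.047 ]
disc1 [401.9 216.9] 0.91 [ 0.5423 -0.2957  0.008 ]
disc1 [413.3 250.5] 0.84 [ 0.4416 -0.3296  0.008 ]
disc1 [442.  225.2] 0.65 [ 0.5201 -0.4169  0.008 ]
disc1 [447.5 263.9] 0.55 [ 0.4045 -0.4313  0.008 ]
square1 [368.9 246.7] 0.81 [ 0.4495 -0.1964  0.008 ]
square1 [362.8 195.8] 0.67 [ 0.6043 -0.1763  0.008 ]
jar [352.5 144.6] 0.68 [ 0.7677 -0.1429  0.    ]
tumbler [316.  144.3] 0.61 [ 0.766  -0.0282  0.    ]
side [ 0.1918 -0.9582  0.9825]
[... 758 characters left out ...]
square1 [303.3 276. ] 0.68 [ 0.4531 -0.2017  0.008 ]
jar [401.1 234.1] 0.69 [ 0.7704 -0.1556  0.    ]
tumbler [383.6 214. ] 0.7 [ 0.7629 -0.0617  0.    ]
tumbler [309.7 164.3] 0.64 [ 0.6444  0.2498 -0.    ]
{'t': 0.9, 'qpos': array([ 1.5266,  0.2551,  0.1082, -0.    , -1.4239, -0.2846]), 'dq': array([ 0.0029,  0.0014,  0.0015,  0.    , -0.0004,  0.0004]), 'joint_efforts': array([ -0.0006, -38.6399,  23.8072,   5.3682,  -0.0005,   0.    ]), 'tcp_pos': array([0.1776, 0.5205, 0.2313]), 'tool_rot': array([-0.    ,  0.9865, -0.1637, -0.    ]), 'contact_force': array([ 0.1801, -0.3974, -0.0884]), 'torque': array([-0.0131,  0.0044,  0.0165]), 'gripper_force': 0.0, 'grip_width': 0.08552537998339099}
```

View pics/top0.png

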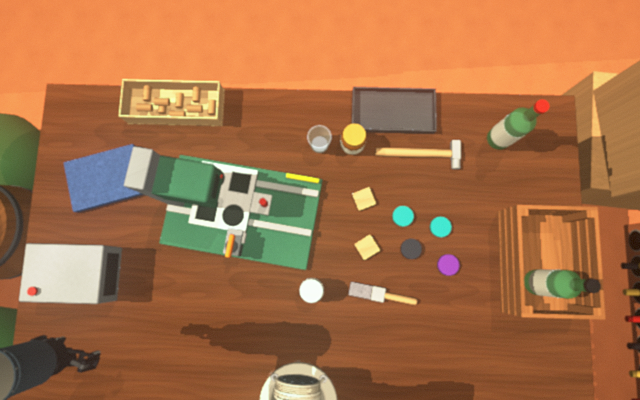

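View pics/side0.png

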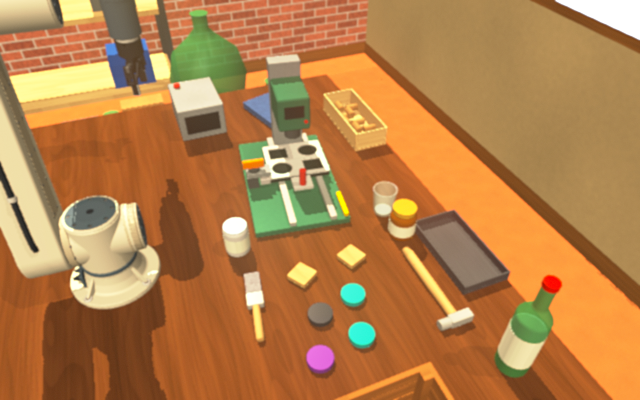

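The top view shows one dark disc (412,249) and two oak squares (364,198) and (367,246). The turquoise and purple discs are decoys. The knob wing lies across the travel at (231,243), and the red post is at (263,201). Next I measure by colour.

```bash
cat >> h.py <<'E'
def blobs(img,lo,hi,box=None,amin=15):
    m=cv2.inRange(cv2.cvtColor(img,cv2.COLOR_BGR2HSV),lo,hi)
    if box: b=np.zeros_like(m);b[box[1]:box[3],box[0]:box[2]]=255;m&=b
    n,l,s,ce=cv2.connectedComponentsWithStats(m)
    out=[]
    for i in range(1,n):
        if s[i,4]>=amin:
            ys,xs=np.where(l==i);out.append((s[i,4],ce[i],cv2.minAreaRect(np.c_[xs,ys].astype(np.float32))))
    return sorted(out,key=lambda o:-o[0])
def tri(c1,u1,c2,u2):
    o1,d1=ray(c1,u1);o2,d2=ray(c2,u2);A=np.c_[d1,-d2];s=np.linalg.lstsq(A,o2-o1,rcond=None)[0]
    a,b=o1+s[0]*d1,o2+s[1]*d2;return (a+b)/2,np.linalg.norm(a-b)
E
python3 - <<'E'
from h import *
np.set_printoptions(precision=4,suppress=True)
t=capture('top');s=capture('side')
C={'orange':((8,150,120),(22,255,255),(200,220,260,270),(235,145,275,180)),
'red':((0,170,100),(5,255,255),(250,180,285,215),(285,160,315,190)),
'oak':((15,60,150),(32,190,255),(340,180,390,265),(280,235,375,290)),
'disc':((0,0,0),(180,110,110),(395,235,428,262),(300,300,340,328))}
for k,(lo,hi,bt,bs) in C.items():
    a=blobs(t['img'],lo,hi,bt);b=blobs(s['img'],lo,hi,bs)
    for n,c,q in(('t',t,a),('s',s,b)):
        for A,ce,r in q[:3]: print(k,n,A,ce,r,at(c,ce,.016))
    if a and b and k!='oak': print('tri',tri(t,a[0][1],s,b[0][1]))
A=cv2.resize(t['img'][145:275,150:330],None,fx=4.4,fy=4.4,interpolation=cv2.INTER_CUBIC)
cv2.imwrite('pics/crop1.png',A)
E
```

```text
orange t 818 [225.6284 260.813 ] ((229.5, 252.0), (34.0, 59.0), 90.0) [0.3961 0.2315 0.016 ]
orange s 386 [244.4611 164.6606] ((249.0, 162.0), (34.0, 28.0), 90.0) [0.4349 0.3081 0.016 ]
tri (array([0.4058, 0.2129, 0.0908]), np.float64(0.021310765970483946))
red t 36 [262.9444 202.0556] ((262.75, 202.25003051757812), (7.071067810058594, 4.949747562408447), 45.0) [0.5762 0.1281 0.016 ]
red s 80 [302.125 176.325] ((302.5, 176.5), (15.0, 5.0), 90.0) [0.5913 0.1795 0.016 ]
tri (array([0.5699, 0.1209, 0.0659]), np.float64(0.0016905906340294115))
oak t 404 [366.5718 246.6856] ((366.5393371582031, 246.6629180908203), (20.351959228515625, 19.927959442138672), 57.9946174621582) [ 0.449  -0.1886  0.016 ]
oak t 392 [363.4821 198.2526] ((363.4827575683594, 198.2069091796875), (19.683706283569336, 20.42648696899414), 68.19859313964844) [ 0.5955 -0.1778  0.016 ]
oak s 495 [301.4768 274.3697] ((301.1000061035156, 274.3000183105469), (26.385602951049805, 21.913463592529297), 26.56505012512207) [ 0.4484 -0.2011  0.016 ]
oak s 454 [350.793  255.8304] ((350.64093017578125, 255.7986297607422), (25.56003761291504, 21.05426025390625), 34.99202346801758) [ 0.5943 -0.1903  0.016 ]
disc t 344 [410.9622 248.6744] ((411.0, 248.5), (19.0, 20.0), 90.0) [ 0.4465 -0.3211  0.016 ]
disc s 66 [320.3333 322.6212] ((320.3565979003906, 321.922119140625), (7.876609802246094, 22.090721130371094), 84.80557250976562) [ 0.439  -0.3555  0.016 ]
tri (array([ 0.4491, -0.3293, -0.0257]), np.float64(0.0012110975973367516))
```

View pics/crop1.png

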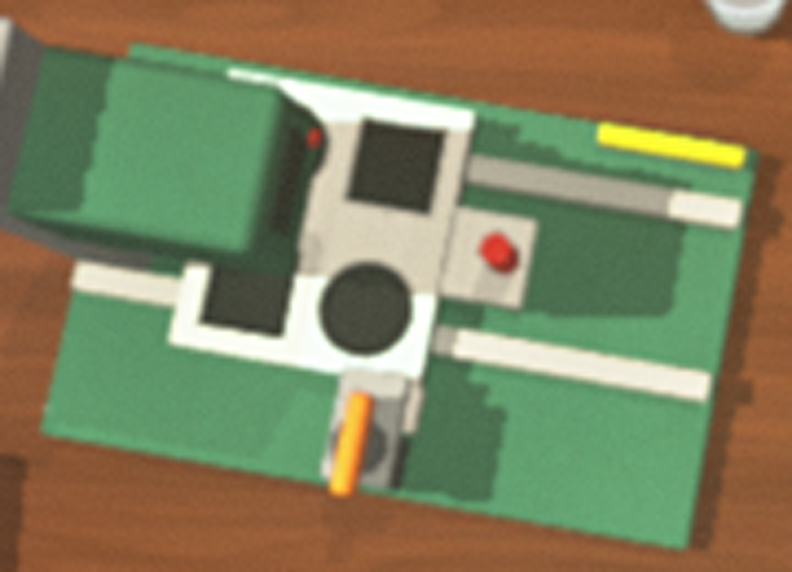

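```bash
python3 - <<'E'
from h import *
np.set_printoptions(precision=4,suppress=True)
t=capture('top');s=capture('side')
f=lambda x,y:(150+(x+.5)/4.4-.5,145+(y+.5)/4.4-.5)
P=lambda x,y,z:at(t,f(x,y),z)
w1,w2=P(360,395,.112),P(342,493,.112);print('wing',w1,w2,(w1+w2)/2,np.linalg.norm(w1-w2),np.degrees(np.arctan2(*(w1-w2)[1::-1])))
print('post top',P(496,245,.1))
for a,b in(((455,340),(710,387)),):
    a,b=P(*a,.02),P(*b,.02);d=b-a;print('rail',np.degrees(np.arctan2(-d[1],-d[0]))-90)
g=[P(357,120,.053),P(445,131,.053),P(432,213,.053),P(347,200,.053)]
print('sq',np.mean(g,0),[np.linalg.norm(g[i]-g[i-1]) for i in range(4)],[np.degrees(np.arctan2(*(g[i]-g[i-1])[1::-1])) for i in range(4)])
print('round',P(366,308,.053))
# side-view wing
m=blobs(s['img'],(8,200,180),(22,255,255),(235,145,275,180));print([(x[0],x[1],x[2]) for x in m[:3]])
c=blobs(s['img'],(8,200,180),(22,255,255),(235,145,275,180))
print('side wing',at(s,c[0][1],.1))
A=cv2.resize(s['img'][125:245,225:365],None,fx=5,fy=5,interpolation=cv2.INTER_CUBIC)
cv2.imwrite('pics/crop2.png',A)
o=robot.get_obs();print(R.from_quat(o['tool_rot'][[1,2,3,0]]).as_matrix())
E
```

```text
wing [0.4688 0.1988 0.112 ] [0.4068 0.2066 0.112 ] [0.4378 0.2027 0.112 ] 0.06255896455260501 -7.221213442877096
post top [0.5692 0.1183 0.1   ]
rail -8.966841060725173
sq [0.6287 0.1959 0.053 ] [np.float64(0.05554182101115081), np.float64(0.060732888274073776), np.float64(0.05704235753557476), np.float64(0.05855525192631481)] [np.float64(-3.733384404177164), np.float64(-95.84387516380035), np.float64(174.00303011373055), np.float64(82.65102425790754)]
round [0.5312 0.2103 0.053 ]
[(np.int32(133), array([252.6692, 164.0602]), ((252.72738647460938, 164.01588439941406), (7.169788837432861, 20.916004180908203), 81.46923065185547))]
side wing [0.4377 0.1918 0.1   ]
[[ 0.9464 -0.3229 -0.    ]
 [-0.3229 -0.9464  0.    ]
 [-0.     -0.     -1.    ]]
```

View pics/crop2.png

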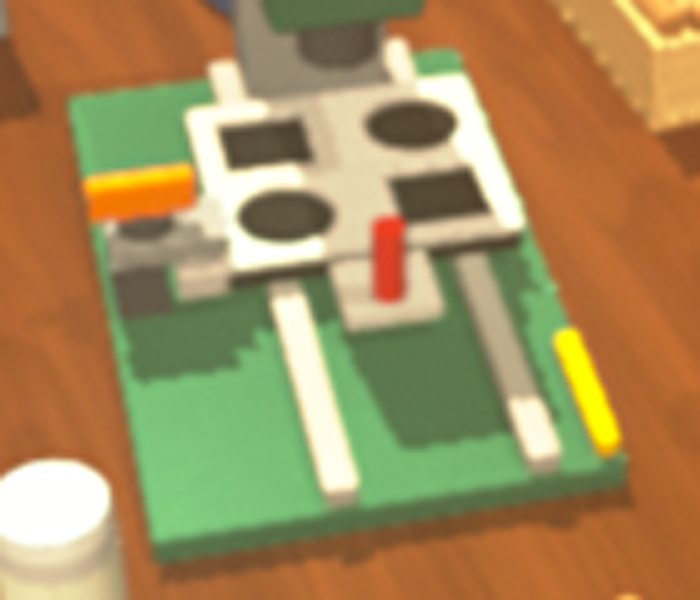

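The side crop shows the upright wing at left (140,190 in the crop), the red post upright, and all four recesses empty. The carriage frame has a yaw of about -8.3°. The plate centre at home is (.586,.243) and the knob is at (.438,.200).

```bash
cat >> h.py <<'E'
def go(x,y,z,yaw):
    "shift and turn (move units) from the present pose to a tool-down pose"
    o=robot.get_obs();T=rot(o['tool_rot']);c,s=np.cos(np.radians(yaw)),np.sin(np.radians(yaw))
    D=np.array([[c,s,0],[s,-c,0],[0,0,-1.]])
    sh=T.T@(np.array([x,y,z])-o['tcp_pos']);rv=R.from_matrix(T.T@D).as_rotvec()/np.pi
    print('go',np.round(sh,4).tolist(),np.round(rv,4).tolist(),'n',np.linalg.norm(sh)/.05,np.linalg.norm(rv)*180/8.59)
E
python3 -c "
from h import *
go(.438,.2,.23,-8.3)"
```

```text
go [0.35, 0.2193, 0.0013] [-0.0, 0.0, -0.0585] n 8.260070715279108 1.2268835374205127
```

```bash
python3 -m crank '[0.35,0.2193,0.0013,0,0,-0.0585, 0.35,0.2193,0.0013,0,0,-0.0585, 0.35,0.2193,0.0013,0,0,-0.0585, 0.35,0.2193,0.0013,0,0,-0.0585, 0.35,0.2193,0.0013,0,0,-0.0585, 0.35,0.2193,0.0013,0,0,-0.0585, 0.35,0.2193,0.0013,0,0,-0.0585, 0.35,0.2193,0.0013,0,0,-0.0585]' 0; python3 -c "
from h import *
go(.438,.2,.17,-8.3)"
```

```text
t: 1.9
tcp_pos: [0.4307, 0.2083, 0.2304]
tool_rot: [-0.0, 0.997, -0.072, 0.0]
contact_force: [1.3, 0.7, 0.2]
grip_width: 0.0855
gripper_force: 0.0
go [0.0084, 0.0072, 0.0604] [-0.0002, -0.0002, 0.0001] n 1.2278224194583072 0.006294839661141854
```

```bash
python3 -m crank '[0.0084,0.0072,0.04,0,0,0, 0.0084,0.0072,0.09,0,0,0, 0.0084,0.0072,0.13,0,0,0, 0.0084,0.0072,0.142,0,0,0, 0.0084,0.0072,0.142,0,0,0]' 0;python3 -c "
from h import *
capture('side')
c=capture('side');A=cv2.resize(c['img'][60:240,190:370],None,fx=3.3,fy=3.3,interpolation=cv2.INTER_CUBIC)
cv2.imwrite('pics/g1.png',A)
go(.438,.2,.088,-8.3)"
```

```text
t: 2.4
tcp_pos: [0.4358, 0.2006, 0.0859]
tool_rot: [0.002, 0.997, -0.073, -0.002]
contact_force: [-0.5, -0.2, 0.6]
grip_width: 0.0856
gripper_force: 0.0
go [0.0006, 0.002, 0.0009] [-0.0002, -0.0004, 0.0001] n 0.04582394313163628 0.008857490506637368
```

View pics/g1.png

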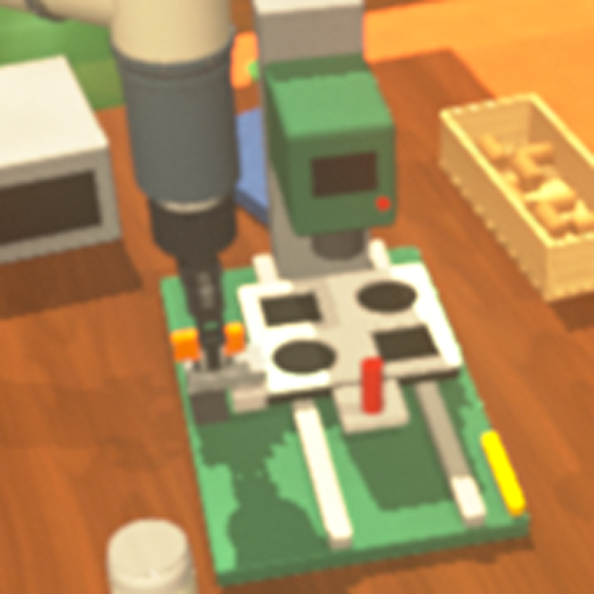

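The fingers straddle the middle of the wing (finger at 208,340 in the crop). Closing now.

```bash
python3 -m crank '[0,0,0,0,0,0,0,0,0,0,0,0,0,0,0,0,0,0,0,0,0,0,0,0,0,0,0,0,0,0,0,0,0,0,0,0]' 0.9;python3 -c "
from h import *
go(.438,.2,.088,-8.3)"
```

```text
t: 3.1
tcp_pos: [0.4373, 0.2025, 0.0885]
tool_rot: [-0.001, 0.997, -0.072, 0.0]
contact_force: [-1.5, 2.9, 3.4]
grip_width: 0.0128
gripper_force: 60.4
go [0.0011, 0.0024, 0.0005] [-0.0005, -0.0002, -0.0] n 0.053335752850740624 0.011264039239746365
```

```bash
python3 -m crank '[0,0,0,0,0,-0.045, 0,0,0,0,0,-0.09, 0,0,0,0,0,-0.135, 0,0,0,0,0,-0.18, 0,0,0,0,0,-0.225, 0,0,0,0,0,-0.27, 0,0,0,0,0,-0.315, 0,0,0,0,0,-0.36]'; python3 -m crank '[0,0,0,0,0,-0.04, 0,0,0,0,0,-0.08, 0,0,0,0,0,-0.08, 0,0,0,0,0,-0.08]'
```

```text
t: 3.9
tcp_pos: [0.4379, 0.2012, 0.0885]
tool_rot: [0.001, 0.879, 0.476, 0.0]
contact_force: [2.9, -3.0, 1.4]
grip_width: 0.0128
gripper_force: 60.2
t: 4.3
tcp_pos: [0.4382, 0.201, 0.0885]
tool_rot: [0.001, 0.815, 0.579, 0.0]
contact_force: [4.4, -3.6, 0.9]
grip_width: 0.0127
gripper_force: 60.1
```

```bash
python3 -m crank '[0,0,0,0,0,0,0,0,0,0,0,0,0,0,0,0,0,0,0,0,-0.04,0,0,0,0,0,-0.09,0,0,0,0,0,-0.14,0,0,0,0,0,-0.14,0,0,0]' 0;python3 -c "
from h import *
go(.569,.118,.22,-8.3)"
```

```text
t: 5.0
tcp_pos: [0.4402, 0.2034, 0.2356]
tool_rot: [0.001, 0.815, 0.58, 0.007]
contact_force: [0.8, 0.5, -0.5]
grip_width: 0.0852
gripper_force: 0.0
go [-0.0388, 0.1495, 0.0165] [0.0, -0.0048, 0.44] n 3.1057972606450748 9.221142144165661
```

```bash
python3 -m crank '[-0.02,0.03,0.0165,0,0,0.045, -0.03,0.06,0.0165,0,0,0.09, -0.0388,0.1,0.0165,0,0,0.135, -0.0388,0.13,0.0165,0,0,0.18, -0.0388,0.1495,0.0165,0,0,0.225, -0.0388,0.1495,0.0165,0,0,0.27, -0.0388,0.1495,0.0165,0,0,0.315,-0.0388,0.1495,0.0165,0,0,0.36]'; python3 -c "
from h import *
go(.569,.118,.066,-8.3)
s=capture('side')
for r in models.place_of('side','clamp_grip'): print(r,at(s,r['uv'],.098))
for r in models.place_of('side','carriage_handle'): print(r,at(s,r['uv'],.085))"
```

```text
t: 5.8
tcp_pos: [0.5656, 0.1161, 0.211]
tool_rot: [0.0, 0.999, 0.05, -0.0]
contact_force: [-0.2, 0.2, -0.0]
grip_width: 0.0855
gripper_force: 0.0
go [0.0037, -0.0016, 0.145] [0.0, 0.0003, 0.0778] n 2.900792238846819 1.630885226834558
{'uv': [253.1, 163.7], 'score': 0.63} [0.43998678 0.19565667 0.098     ]
{'uv': [298.5, 175.2], 'score': 0.87} [0.55456262 0.10740688 0.085     ]
```

```bash
python3 -m crank '[0.004,-0.0016,0.02,0,0,0.04, 0.004,-0.0016,0.06,0,0,0.078, 0.004,-0.0016,0.1,0,0,0.078, 0.004,-0.0016,0.14,0,0,0.078, 0.004,-0.0016,0.143,0,0,0.078, 0.004,-0.0016,0.143,0,0,0.078]'; python3 -m crank '[0,0,0,0,0,0,0,0,0,0,0,0,0,0,0,0,0,0,0,0,0,0,0,0,0,0,0,0,0,0,0,0,0,0,0,0]' 0.8
python3 -c "
from h import *
go(.569-.0259,.118-.1781,.066,-8.3)"
```

```text
t: 6.55
tcp_pos: [0.5695, 0.118, 0.0688]
tool_rot: [0.001, 0.998, -0.068, -0.0]
contact_force: [0.5, -0.1, 0.2]
grip_width: 0.0852
gripper_force: 0.0
t: 7.15
tcp_pos: [0.5696, 0.1171, 0.0697]
tool_rot: [0.001, 0.998, -0.069, 0.0]
contact_force: [-1.5, -3.8, 5.5]
grip_width: 0.0204
gripper_force: 58.6
go [-0.0019, 0.1791, 0.004] [0.0005, -0.0003, 0.0021] n 3.583576369618118 0.04569909832318246
```

```bash
python3 -m crank '[0,0.02,0,0,0,0, 0,0.05,0,0,0,0, 0,0.08,0,0,0,0, 0,0.11,0,0,0,0, 0,0.14,0,0,0,0, 0,0.165,0,0,0,0, 0,0.178,0,0,0,0, 0,0.182,0,0,0,0]';python3 -m crank '[0,0,0,0,0,0,0,0,0,0,0,0]'
```

```text
t: 7.95
tcp_pos: [0.543, -0.0612, 0.0696]
tool_rot: [-0.002, 0.998, -0.07, -0.0]
contact_force: [-8.8, 19.7, 13.6]
grip_width: 0.0203
gripper_force: 60.4
t: 8.15
tcp_pos: [0.543, -0.0611, 0.0695]
tool_rot: [-0.001, 0.998, -0.069, -0.001]
contact_force: [-8.5, 5.4, 11.4]
grip_width: 0.0208
gripper_force: 43.9
```

```bash
python3 -m crank '[0,0,0,0,0,0,0,0,0,0,0,0,0,0,0,0,0,0,0,0,-0.04,0,0,0,0,0,-0.09,0,0,0,0,0,-0.14,0,0,0,0,0,-0.16,0,0,0,0,0,-0.16,0,0,0]' 0;python3 -c "
from h import *
go(.3,.22,.24,-8.5)"
```

```text
t: 8.95
tcp_pos: [0.5463, -0.0623, 0.2326]
tool_rot: [-0.0, 0.998, -0.069, 0.004]
contact_force: [-0.0, 0.6, 0.6]
grip_width: 0.0849
gripper_force: 0.0
go [-0.2829, -0.2455, -0.0093] [-0.0004, -0.0025, 0.0031] n 7.494241767884566 0.08356265965362354
```

```bash
python3 -m crank '[-0.283,-0.245,-0.009,0,0,0,-0.283,-0.245,-0.009,0,0,0,-0.283,-0.245,-0.009,0,0,0,-0.283,-0.245,-0.009,0,0,0,-0.283,-0.245,-0.009,0,0,0,-0.283,-0.245,-0.009,0,0,0,-0.283,-0.245,-0.009,0,0,0,-0.283,-0.245,-0.009,0,0,0]'
python3 - <<'E'
from h import *
np.set_printoptions(precision=4,suppress=True)
t=capture('top');s=capture('side')
A=cv2.resize(t['img'][165:280,240:430],None,fx=4.2,fy=4.2,interpolation=cv2.INTER_CUBIC);cv2.imwrite('pics/top2.png',A)
A=cv2.resize(s['img'][170:330,220:380],None,fx=3.75,fy=3.75,interpolation=cv2.INTER_CUBIC);cv2.imwrite('pics/side2.png',A)
for A,ce,r in blobs(t['img'],(15,60,150),(32,190,255),(340,180,390,265)): print(A,ce,r,at(t,ce,.016))
for A,ce,r in blobs(t['img'],(0,0,0),(180,110,110),(390,230,430,265)): print(A,ce,at(t,ce,.016))
E
```

```text
t: 9.75
tcp_pos: [0.2955, 0.2212, 0.2368]
tool_rot: [0.0, 0.998, -0.068, -0.0]
contact_force: [0.6, -0.3, 0.0]
grip_width: 0.0854
gripper_force: 0.0
405 [366.5877 246.6642] ((366.58428955078125, 246.63482666015625), (20.351959228515625, 20.033960342407227), 57.9946174621582) [ 0.4491 -0.1886  0.016 ]
395 [363.4076 198.2911] ((363.4827575683594, 198.2069091796875), (19.683706283569336, 20.42648696899414), 68.19859313964844) [ 0.5954 -0.1776  0.016 ]
347 [410.9798 248.6744] [ 0.4465 -0.3212  0.016 ]
```

View pics/top2.png

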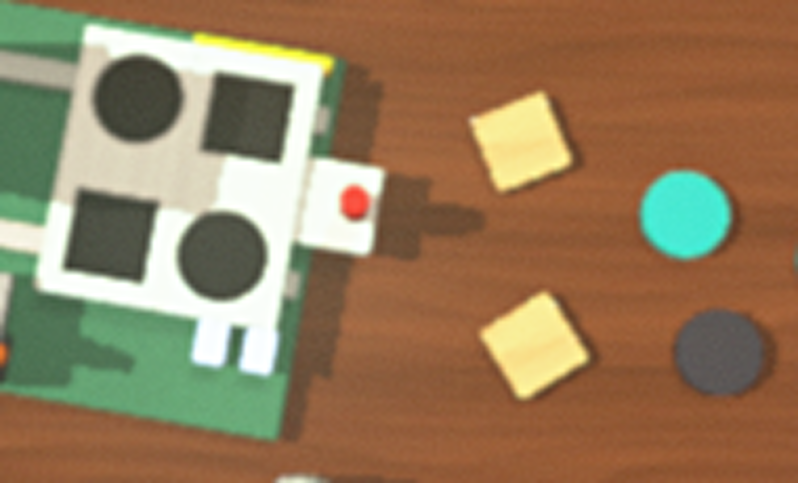

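View pics/side2.png

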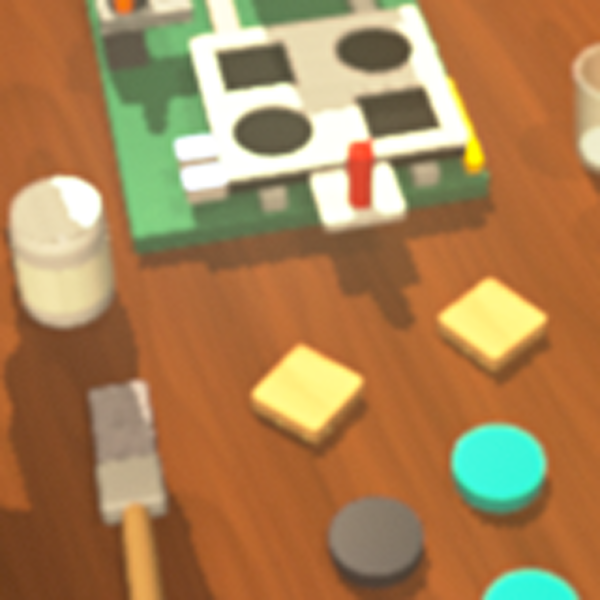

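The carriage is drawn out and all four recesses show. In the top crop the squares are at (522,142) and (535,345) and the disc is at (719,352). I compute both views and compare.

```bash
python3 - <<'E'
from h import *
np.set_printoptions(precision=4,suppress=True)
t=capture('top');s=capture('side')
T=lambda p,z:at(t,(240+(p[0]+.5)/4.2-.5,165+(p[1]+.5)/4.2-.5),z)[:2]
S=lambda p,z:at(s,(220+(p[0]+.5)/3.75-.5,170+(p[1]+.5)/3.75-.5),z)[:2]
def quad(n,f,P,z):
    g=np.array([f(p,z) for p in P]);e=np.roll(g,-1,0)-g
    an=np.degrees(np.arctan2(e[:,1],e[:,0]))%90
    print(n,g.mean(0),'len',np.linalg.norm(e,axis=1),'ang',an)
quad('far T',T,[(545,92),(576,163),(507,192),(470,118)],.016)
quad('far S',S,[(491,278),(547,318),(493,360),(438,320)],.016)
quad('near T',T,[(548,291),(592,353),(523,400),(480,334)],.016)
quad('near S',S,[(300,343),(364,382),(314,432),(251,392)],.016)
print('disc',T((719.5,351.5),.016),S((377,534),.016))
print('ra',T((222,256),.053),S((272,130),.053));print('rb',T((138,97),.053),S((374,48),.053))
quad('sa',T,[(212,73),(293,84),(280,160),(204,149)],.053)
quad('sb',T,[(80,190),(157,202),(146,283),(64,270)],.053)
print('post',T((354,198),.1),S((361,145),.1))
c0=np.array([.5432,-.0611])+.1255*np.array([.1478,.989])
x=np.array([.989,-.1478]);y=np.array([.1478,.989])
for n,a,b in(('ra',-.05,-.04),('rb',.05,.04),('sa',.05,-.04),('sb',-.05,.04)):print('pred',n,c0+a*x+b*y)
E
```

```text
far T [ 0.5957 -0.1809] len [0.0565 0.0544 0.0602 0.058 ] ang [23.8641 24.293  27.1962 20.7321]
far S [ 0.5965 -0.1863] len [0.0552 0.0571 0.0534 0.0578] ang [22.4841 22.1736 23.2642 23.9616]
near T [ 0.4493 -0.1904] len [0.0536 0.0597 0.0554 0.0578] ang [36.1586 35.2484 34.1831 33.506 ]
near S [ 0.4505 -0.1961] len [0.0581 0.0553 0.0565 0.0554] ang [30.0466 30.5183 30.0729 32.1019]
disc [ 0.4476 -0.321 ] [ 0.4498 -0.3275]
ra [0.5033 0.0329] [0.5041 0.0251]
rb [0.6147 0.0965] [0.6147 0.0885]
sa [0.6027 0.0185] len [0.0581 0.0552 0.0543 0.0548] ang [83.5497 82.1399 83.1177 86.1707]
sb [0.5153 0.1107] len [0.055  0.0573 0.0582 0.0572] ang [82.5535 84.6449 82.4882 81.4339]
post [ 0.5406 -0.0585] [ 0.5431 -0.064 ]
pred ra [0.5064 0.0308]
pred rb [0.6171 0.0952]
pred sa [0.6053 0.0161]
pred sb [0.5182 0.11  ]
```

```bash
python3 -c "
from h import *
go(.5425,-.061,.2,-98.5)"
```

```text
go [0.2811, 0.2446, 0.037] [0.0004, -0.0002, 0.5036] n 7.488816289126319 10.553223723772593
```

```bash
python3 -m crank '[0.035,0.03,0,0,0,0.045, 0.07,0.06,0,0,0,0.09, 0.105,0.09,0,0,0,0.135, 0.14,0.12,0,0,0,0.18, 0.175,0.15,0,0,0,0.225, 0.21,0.18,0,0,0,0.27, 0.25,0.215,0,0,0,0.315, 0.281,0.2446,0.01,0,0,0.36]';python3 -c "
from h import *
go(.5425,-.061,.0695,-98.5)"
```

```text
t: 10.75
tcp_pos: [0.5441, -0.0653, 0.2276]
tool_rot: [-0.0, 0.803, -0.596, 0.001]
contact_force: [1.0, 0.9, 0.9]
grip_width: 0.0852
gripper_force: 0.0
go [-0.0047, 0.0004, 0.1581] [-0.0004, -0.0002, 0.1404] n 3.1639214865898717 2.942245690271122
```

```bash
python3 -m crank '[-0.0047,0.0004,0.03,0,0,0.045, -0.0047,0.0004,0.06,0,0,0.09, -0.0047,0.0004,0.09,0,0,0.14, -0.0047,0.0004,0.13,0,0,0.14, -0.0047,0.0004,0.155,0,0,0.14, -0.0047,0.0004,0.158,0,0,0.14]'; python3 -m crank '[0,0,0,0,0,0,0,0,0,0,0,0,0,0,0,0,0,0,0,0,0,0,0,0,0,0,0,0,0,0,0,0,0,0,0,0]' 0.8;  python3 -m crank '[0,0,0,0,0,0,0,0,0,0,0,0,0,0,0,0,0,0,0,0,-0.04,0,0,0,0,0,-0.09,0,0,0,0,0,-0.13,0,0,0,0,0,-0.13,0,0,0]' 0; python3 -c "
from h import *
go(.449,-.3243,.12,-165)"
```

```text
t: 11.35
tcp_pos: [0.5374, -0.0588, 0.0653]
tool_rot: [-0.003, -0.655, 0.755, 0.003]
contact_force: [-0.6, -0.1, -0.4]
grip_width: 0.0851
gripper_force: 0.0
t: 11.95
tcp_pos: [0.5414, -0.057, 0.0708]
tool_rot: [0.001, -0.657, 0.754, -0.001]
contact_force: [-0.9, -0.0, 6.7]
grip_width: 0.0206
gripper_force: 58.5
t: 12.65
tcp_pos: [0.5438, -0.0574, 0.2062]
tool_rot: [0.004, -0.657, 0.754, -0.004]
contact_force: [-0.2, -0.5, -0.5]
grip_width: 0.0854
gripper_force: 0.0
go [0.2775, 0.0581, 0.0851] [-0.0031, 0.0026, 0.3727] n 5.921330993011892 7.809765441186018
```

```bash
python3 -m crank '[0.04,0.01,0,0,0,0.047, 0.08,0.02,0,0,0,0.094, 0.12,0.03,0,0,0,0.14, 0.16,0.04,0,0,0,0.187, 0.2,0.045,0.02,0,0,0.234, 0.24,0.05,0.04,0,0,0.28, 0.2775,0.0581,0.06,0,0,0.327, 0.2775,0.0581,0.085,0,0,0.3727]';python3 -c "
from h import *
go(.449,-.3243,.002,-165)"
```

```text
t: 13.45
tcp_pos: [0.4432, -0.3274, 0.1138]
tool_rot: [-0.0, -0.125, 0.992, -0.001]
contact_force: [1.1, -0.0, -1.3]
grip_width: 0.0854
gripper_force: 0.0
go [-0.0064, 0.0017, 0.1118] [-0.0003, -0.0001, -0.0034] n 2.2397922629488485 0.07216339602850598
```

```bash
python3 -m crank '[0,0,0.03,0,0,0,0,0,0.05,0,0,0,0,0,0.05,0,0,0,0,0,0.05,0,0,0]';python3 -c "
from h import *
go(.449,-.3243,.002,-165)"
```

```text
t: 13.85
tcp_pos: [0.4448, -0.3241, 0.0649]
tool_rot: [-0.0, -0.13, 0.991, -0.0]
contact_force: [1.1, -0.2, 1.1]
grip_width: 0.0853
gripper_force: 0.0
go [-0.0041, -0.0013, 0.0629] [-0.0001, -0.0002, -0.0001] n 1.2604421959549261 0.0043642030696734
```

```bash
python3 -m crank '[-0.004,-0.001,0.025,0,0,0,-0.004,-0.001,0.05,0,0,0,-0.004,-0.001,0.063,0,0,0,-0.004,-0.001,0.063,0,0,0]'; python3 -m crank '[0,0,0,0,0,0,0,0,0,0,0,0,0,0,0,0,0,0,0,0,0,0,0,0,0,0,0,0,0,0]' 0.6; python3 -m crank '[0,0,-0.03,0,0,0,0,0,-0.07,0,0,0,0,0,-0.11,0,0,0,0,0,-0.15,0,0,0,0,0,-0.15,0,0,0]'
python3 -c "
from h import *
go(.5036,.029,.15,-98.5)"
```

```text
t: 14.25
tcp_pos: [0.4486, -0.3235, 0.0012]
tool_rot: [-0.001, -0.13, 0.991, 0.0]
contact_force: [0.3, -0.1, 0.3]
grip_width: 0.0854
gripper_force: 0.0
t: 14.75
tcp_pos: [0.4503, -0.3245, 0.0042]
tool_rot: [0.002, -0.131, 0.991, -0.001]
contact_force: [-1.3, 1.0, 6.4]
grip_width: 0.0593
gripper_force: 62.9
t: 15.25
tcp_pos: [0.4521, -0.326, 0.1595]
tool_rot: [0.006, -0.131, 0.991, -0.004]
contact_force: [0.4, 0.2, -1.2]
grip_width: 0.059
gripper_force: 65.0
go [-0.1416, 0.3296, 0.0076] [-0.0047, 0.001, -0.3694] n 7.176018059102396 7.740520858394146
```

```bash
python3 -m crank '[-0.018,0.042,0,0,0,-0.047, -0.036,0.084,0,0,0,-0.094, -0.054,0.126,0,0,0,-0.14, -0.072,0.168,0,0,0,-0.187, -0.09,0.21,0,0,0,-0.234, -0.108,0.252,0,0,0,-0.28, -0.126,0.294,0,0,0,-0.327, -0.1416,0.3296,0,-0.0047,0.001,-0.3694]'; python3 -m crank '[0,0,0.04,0,0,0,0,0,0.04,0,0,0,0,0,0.04,0,0,0]'
python3 -c "
from h import *
t=capture('top');s=capture('side')
A=cv2.resize(t['img'][165:245,225:305],None,fx=4,fy=4);B=cv2.resize(s['img'][140:220,235:315],None,fx=4,fy=4)
cv2.imwrite('pics/d1.png',np.hstack([A,B]))
go(.5036,.029,.053,-98.5)"
```

```text
t: 16.05
tcp_pos: [0.5003, 0.0336, 0.1525]
tool_rot: [-0.001, -0.655, 0.755, 0.007]
contact_force: [0.8, -1.4, -1.4]
grip_width: 0.0591
gripper_force: 65.0
t: 16.35
tcp_pos: [0.4997, 0.031, 0.1121]
tool_rot: [-0.003, -0.652, 0.758, 0.007]
contact_force: [-0.7, -0.7, -0.9]
grip_width: 0.0592
gripper_force: 65.2
go [0.0019, -0.0035, 0.0604] [0.0033, 0.0018, -0.0005] n 1.2107218968774656 0.08008502293966509
```

View pics/d1.png

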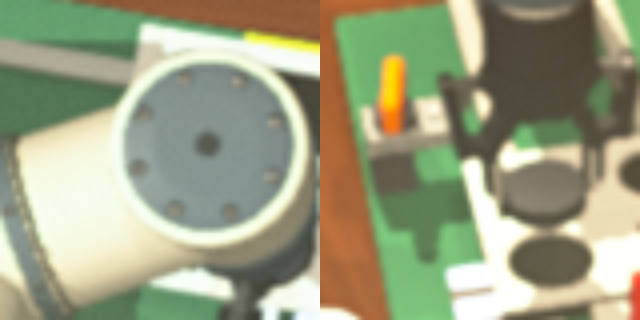

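```bash
python3 -m crank '[0.002,-0.0035,0.03,0.0033,0.0018,0,0.002,-0.0035,0.05,0.0033,0.0018,0,0.002,-0.0035,0.05,0.0033,0.0018,0,0.002,-0.0035,0.05,0.0033,0.0018,0]'
python3 -c "
from h import *
go(.5036,.029,.053,-98.5)"
```

```text
t: 16.85
tcp_pos: [0.5035, 0.0289, 0.0631]
tool_rot: [-0.0, -0.652, 0.758, 0.0]
contact_force: [0.8, 0.8, -0.1]
grip_width: 0.0592
gripper_force: 65.2
go [-0.0001, -0.0, 0.0101] [0.0003, -0.0001, -0.0004] n 0.20189782890175523 0.009936861857903122
```

```bash
python3 -m crank '[0,0,0.004,0,0,0,0,0,0.008,0,0,0,0,0,0.0095,0,0,0,0,0,0.0095,0,0,0]'
```

```text
t: 17.25
tcp_pos: [0.5044, 0.0303, 0.0543]
tool_rot: [0.001, -0.653, 0.758, -0.0]
contact_force: [-3.7, 2.6, 10.6]
grip_width: 0.0588
gripper_force: 66.4
```

```bash
python3 -m crank '[-0.0015,0,0,0,0,0,-0.0015,0,0.002,0,0,0,-0.0015,0,0.002,0,0,0]';python3 -m crank '[-0.0015,0,0,0,0,0,-0.0015,0,0,0,0,0]'
```

```text
t: 17.55
tcp_pos: [0.5039, 0.0311, 0.0512]
tool_rot: [0.0, -0.653, 0.758, 0.0]
contact_force: [-0.1, 0.4, 6.5]
grip_width: 0.0593
gripper_force: 66.1
t: 17.75
tcp_pos: [0.504, 0.0321, 0.0512]
tool_rot: [-0.0, -0.653, 0.758, -0.0]
contact_force: [-0.4, -1.6, 5.8]
grip_width: 0.059
gripper_force: 66.2
```

```bash
python3 -m crank '[0,0,0,0,0,0,0,0,0,0,0,0,0,0,0,0,0,0,0,0,-0.04,0,0,0,0,0,-0.09,0,0,0,0,0,-0.13,0,0,0,0,0,-0.14,0,0,0]' 0;python3 -c "
from h import *
go(.4504,-.1933,.12,-147)
go(.4504,-.1933,.12,-57)
"
```

```text
t: 18.45
tcp_pos: [0.5057, 0.0326, 0.195]
tool_rot: [0.003, -0.653, 0.758, -0.001]
contact_force: [0.7, 0.3, -0.5]
grip_width: 0.0856
gripper_force: 0.0
go [0.2318, 0.0216, 0.0744] [-0.0013, 0.0014, 0.2694] n 4.887840918641079 5.6445364926054955
go [0.2318, 0.0216, 0.0744] [-0.0019, 0.0001, -0.2306] n 4.887840918641079 4.833035007614139
```

```bash
python3 -c "
from h import *
t=capture('top')
for A,ce,r in blobs(t['img'],(15,60,150),(32,190,255),(330,180,400,275)): print(A,ce,r[2],at(t,ce,.016))
"; python3 -m crank '[0.047,0.004,0,0,0,-0.047, 0.094,0.008,0,0,0,-0.094, 0.14,0.013,0,0,0,-0.14, 0.187,0.017,0.02,0,0,-0.187, 0.2318,0.0216,0.05,0,0,-0.23, 0.2318,0.0216,0.08,0,0,-0.2306, 0.2318,0.0216,0.11,0,0,-0.2306, 0.2318,0.0216,0.11,0,0,-0.2306]'; python3 -c "
from h import *
t=capture('top');s=capture('side')
A=cv2.resize(t['img'][165:245,235:325],None,fx=4,fy=4);B=cv2.resize(s['img'][160:240,235:345],None,fx=4,fy=4)
cv2.imwrite('pics/d2.png',np.hstack([A,B]))
for A,ce,r in blobs(s['img'],(15,60,150),(32,190,255),(270,225,385,300)): print(A,ce,r[2],at(s,ce,.016))
go(.4504,-.1933,.002,-57)"
```

```text
372 [363.38172043 198.15053763] 68.19859313964844 [ 0.59579611 -0.1774747   0.016     ]
359 [366.72144847 246.87465181] 59.74356460571289 [ 0.44845901 -0.18904854  0.016     ]
t: 19.3
tcp_pos: [0.4426, -0.1933, 0.0749]
tool_rot: [0.002, 0.878, -0.479, -0.007]
contact_force: [-0.9, -0.5, 0.0]
grip_width: 0.0856
gripper_force: 0.0
486 [301.44444444 274.3127572 ] 29.744882583618164 [ 0.44842344 -0.20084372  0.016     ]
448 [350.76116071 255.82142857] 33.6900634765625 [ 0.59427055 -0.1902418   0.016     ]
21 [323.04761905 227.33333333] 90.0 [ 0.56592261 -0.06156609  0.016     ]
15 [290.33333333 263.66666667] 8.13010311126709 [ 0.43363613 -0.1558363   0.016     ]
go [0.0018, -0.0035, 0.0779] [0.0014, 0.0008, -0.0001] n 1.5599804616511264 0.03325969233062748
```

View pics/d2.png

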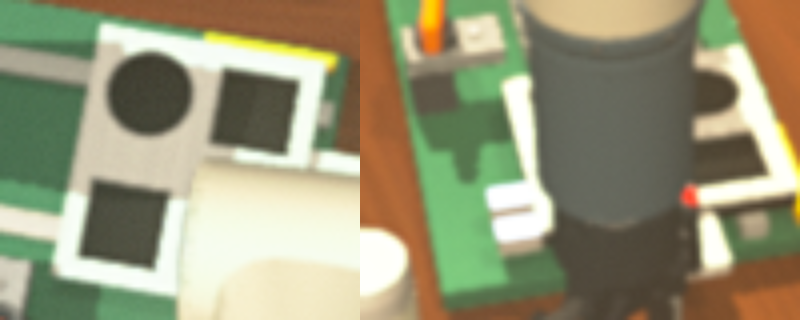

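The squares haven't moved. The arm hides the disc in this view, so I'll check it later. Picking the near square now.

```bash
python3 -m crank '[0.002,-0.0035,0.03,0.0014,0.0008,0,0.002,-0.0035,0.06,0.0014,0.0008,0,0.002,-0.0035,0.077,0.0014,0.0008,0,0.002,-0.0035,0.077,0.0014,0.0008,0]'; python3 -m crank '[0,0,0,0,0,0,0,0,0,0,0,0,0,0,0,0,0,0,0,0,0,0,0,0,0,0,0,0,0,0]' 0.6; python3 -m crank '[0,0,-0.03,0,0,0,0,0,-0.07,0,0,0,0,0,-0.11,0,0,0,0,0,-0.15,0,0,0,0,0,-0.15,0,0,0]'
python3 -c "
from h import *
go(.5154,.1082,.15,-98.5)"
```

```text
t: 19.8
tcp_pos: [0.4508, -0.1929, 0.0027]
tool_rot: [-0.0, 0.879, -0.477, 0.0]
contact_force: [-0.1, -0.1, 0.5]
grip_width: 0.0851
gripper_force: 0.0
t: 20.3
tcp_pos: [0.4529, -0.1937, 0.0056]
tool_rot: [-0.001, 0.879, -0.477, 0.003]
contact_force: [-0.5, 0.8, 6.8]
grip_width: 0.0543
gripper_force: 62.8
t: 20.8
tcp_pos: [0.4545, -0.1947, 0.1606]
tool_rot: [-0.002, 0.879, -0.477, 0.008]
contact_force: [-0.0, -0.5, -0.4]
grip_width: 0.0541
gripper_force: 63.8
go [-0.2209, -0.216, 0.0105] [-0.0047, -0.0021, 0.2307] n 6.182653709298691 4.83484512176054
```

```bash
python3 -m crank '[-0.03,-0.03,0,0,0,0.046, -0.06,-0.06,0,0,0,0.092, -0.09,-0.09,0,0,0,0.138, -0.125,-0.12,0,0,0,0.184, -0.155,-0.15,0,-0.0047,-0.0021,0.2307, -0.19,-0.185,0,-0.0047,-0.0021,0.2307, -0.2209,-0.216,0.02,-0.0047,-0.0021,0.2307,-0.2209,-0.216,0.05,-0.0047,-0.0021,0.2307]'; python3 -m crank '[0,0,0,0,0,0,0,0,0.02,0,0,0,0,0,0.02,0,0,0]'
python3 -c "
from h import *
go(.5153,.108,.063,-98.5)"
```

```text
t: 21.6
tcp_pos: [0.5146, 0.1147, 0.105]
tool_rot: [-0.0, -0.654, 0.756, 0.005]
contact_force: [0.2, -0.8, -1.2]
grip_width: 0.0544
gripper_force: 63.8
t: 21.9
tcp_pos: [0.5104, 0.1083, 0.0829]
tool_rot: [-0.005, -0.652, 0.758, 0.006]
contact_force: [-1.5, -0.6, -1.0]
grip_width: 0.0537
gripper_force: 63.8
go [-0.0004, -0.0052, 0.0198] [0.0051, 0.0, -0.0007] n 0.40952710633381784 0.10864178741886925
```

```bash
python3 -m crank '[-0.0004,-0.005,0.01,0.0051,0,0,-0.0004,-0.005,0.016,0.0051,0,0,-0.0004,-0.005,0.016,0.0051,0,0,-0.0004,-0.005,0.016,0.0051,0,0]'
python3 -c "
from h import *
go(.5153,.108,.055,-98.5)"
```

```text
t: 22.3
tcp_pos: [0.5167, 0.1089, 0.0683]
tool_rot: [0.002, -0.652, 0.758, -0.001]
contact_force: [0.3, 0.2, -0.7]
grip_width: 0.0539
gripper_force: 63.8
go [0.0011, 0.0013, 0.0133] [-0.0009, 0.0006, -0.0004] n 0.267102909712032 0.024783200251568972
```

```bash
python3 -m crank '[0.0007,0.0008,0.004,0,0,0,0.0007,0.0008,0.008,0,0,0,0.0007,0.0008,0.012,0,0,0,0.0007,0.0008,0.0145,0,0,0,0.0007,0.0008,0.0145,0,0,0]'
python3 -c "
from h import *
go(.5153,.108,.055,-98.5)"
```

```text
t: 22.8
tcp_pos: [0.5154, 0.1086, 0.0527]
tool_rot: [0.001, -0.652, 0.758, -0.0]
contact_force: [-0.0, 0.5, -0.4]
grip_width: 0.054
gripper_force: 63.8
go [0.0006, 0.0, -0.0023] [-0.0007, 0.0004, -0.0003] n 0.046919907949975276 0.01689404760420354
```

```bash
python3 -m crank '[0,0,0,0,0,0,0,0,0,0,0,0,0,0,0,0,0,0,0,0,-0.04,0,0,0,0,0,-0.09,0,0,0,0,0,-0.13,0,0,0,0,0,-0.14,0,0,0]' 0;python3 -c "
from h import *
s=capture('side')
for A,ce,r in blobs(s['img'],(15,60,150),(32,190,255),(270,225,385,300),60): print(A,ce,r[2],at(s,ce,.016))
go(.5966,-.1836,.1,-66.5)
"
```

```text
t: 23.5
tcp_pos: [0.5176, 0.109, 0.1983]
tool_rot: [0.006, -0.653, 0.758, -0.002]
contact_force: [-0.1, 0.5, 0.6]
grip_width: 0.0854
gripper_force: 0.0
457 [350.81838074 255.93654267] 38.65980529785156 [ 0.59424096 -0.19067625  0.016     ]
66 [317.65151515 228.10606061] 80.53767395019531 [ 0.55038396 -0.05873827  0.016     ]
go [0.2781, -0.1211, 0.0971] [-0.0034, 0.0008, -0.178] n 6.369232181482541 3.7310064659720785
```

```bash
python3 -m crank '[0.045,-0.02,0,0,0,-0.045, 0.09,-0.04,0,0,0,-0.09, 0.135,-0.06,0,0,0,-0.135, 0.18,-0.08,0,-0.0034,0.0008,-0.178, 0.225,-0.1,0.01,-0.0034,0.0008,-0.178, 0.27,-0.118,0.04,-0.0034,0.0008,-0.178, 0.2781,-0.1211,0.08,-0.0034,0.0008,-0.178, 0.2781,-0.1211,0.097,-0.0034,0.0008,-0.178]';python3 -m crank '[0,0,0.04,0,0,0,0,0,0.04,0,0,0]'; python3 -c "
from h import *
t=capture('top')
A=cv2.resize(t['img'][165:245,235:335],None,fx=6,fy=6,interpolation=cv2.INTER_CUBIC)
cv2.imwrite('pics/d3.png',A)
go(.5966,-.1836,.002,-66.5)"
```

```text
t: 24.35
tcp_pos: [0.5913, -0.1869, 0.09]
tool_rot: [0.004, 0.835, -0.55, -0.006]
contact_force: [0.2, -0.3, -0.6]
grip_width: 0.0849
gripper_force: 0.0
t: 24.55
tcp_pos: [0.5882, -0.1839, 0.0482]
tool_rot: [0.006, 0.836, -0.549, -0.009]
contact_force: [-1.0, 0.8, -0.0]
grip_width: 0.0853
gripper_force: 0.0
go [0.0019, -0.0066, 0.05] [0.0049, 0.0015, -0.0003] n 1.0097060765959969 0.1072208208378178
```

View pics/d3.png

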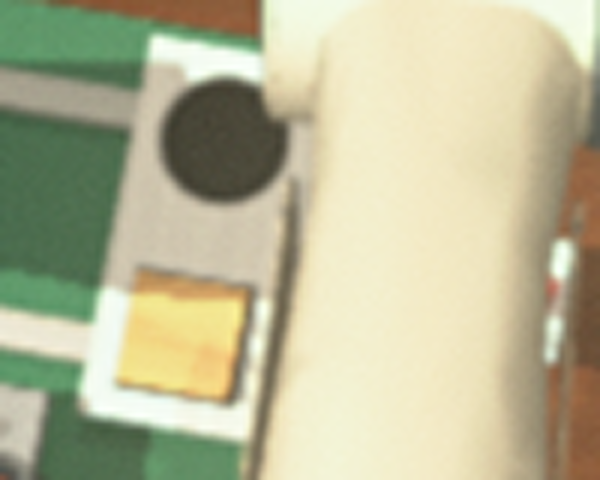

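The oak square sits in recess b at (182,335 in the crop). Picking the far square now.

```bash
python3 -m crank '[0.0019,-0.0066,0.02,0.0049,0.0015,0,0.0019,-0.0066,0.04,0.0049,0.0015,0,0.0019,-0.0066,0.049,0.0049,0.0015,0,0.0019,-0.0066,0.049,0.0049,0.0015,0]'; python3 -m crank '[0,0,0,0,0,0,0,0,0,0,0,0,0,0,0,0,0,0,0,0,0,0,0,0,0,0,0,0,0,0]' 0.6; python3 -m crank '[0,0,-0.03,0,0,0,0,0,-0.07,0,0,0,0,0,-0.11,0,0,0,0,0,-0.15,0,0,0,0,0,-0.15,0,0,0]'
python3 -c "
from h import *
go(.6026,.0145,.13,-98.5)"
```

```text
t: 25.0
tcp_pos: [0.5998, -0.1836, 0.0068]
tool_rot: [-0.002, 0.836, -0.548, 0.003]
contact_force: [-0.7, -0.3, -0.2]
grip_width: 0.0855
gripper_force: 0.0
t: 25.5
tcp_pos: [0.6011, -0.1841, 0.0089]
tool_rot: [-0.002, 0.836, -0.548, 0.005]
contact_force: [-1.2, 0.4, 5.1]
grip_width: 0.0532
gripper_force: 62.0
t: 26.0
tcp_pos: [0.6021, -0.1849, 0.1648]
tool_rot: [-0.004, 0.836, -0.548, 0.01]
contact_force: [-0.6, -0.6, 0.9]
grip_width: 0.053
gripper_force: 63.2
go [-0.1831, -0.0794, 0.034] [-0.0068, -0.0023, 0.1779] n 4.048241959812716 3.730499968799173
```

```bash
python3 -m crank '[-0.04,-0.018,0,0,0,0.045, -0.08,-0.036,0,0,0,0.09, -0.12,-0.054,0,0,0,0.135, -0.16,-0.07,0,-0.0068,-0.0023,0.1779, -0.1831,-0.0794,0.01,-0.0068,-0.0023,0.1779, -0.1831,-0.0794,0.045,-0.0068,-0.0023,0.1779, -0.1831,-0.0794,0.08,-0.0068,-0.0023,0.1779,-0.1831,-0.0794,0.08,-0.0068,-0.0023,0.1779]'
python3 -c "
from h import *
go(.6025,.0135,.068,-98.5)"
```

```text
t: 26.8
tcp_pos: [0.5955, 0.0158, 0.0719]
tool_rot: [-0.008, -0.652, 0.758, 0.008]
contact_force: [-0.7, 0.1, -1.1]
grip_width: 0.0535
gripper_force: 63.3
go [0.0012, -0.0073, 0.0038] [0.0073, -0.0003, -0.0003] n 0.166127791459319 0.15355029719930252
```

```bash
python3 -m crank '[0.0012,-0.0073,0,0.0073,0,0,0.0012,-0.0073,0,0.0073,0,0,0.0012,-0.0073,0,0.0073,0,0,0.0012,-0.0073,0,0.0073,0,0]'
python3 -c "
from h import *
go(.6025,.0135,.058,-98.5)"
```

```text
t: 27.2
tcp_pos: [0.607, 0.0135, 0.0778]
tool_rot: [0.005, -0.652, 0.758, -0.004]
contact_force: [-0.5, -0.3, -0.4]
grip_width: 0.0534
gripper_force: 63.3
go [0.0007, 0.0046, 0.0198] [-0.0036, 0.0007, -0.0003] n 0.40666297276333224 0.07800368632461055
```

```bash
python3 -m crank '[0,0,0.006,0,0,0,0,0,0.006,0,0,0,0,0,0.006,0,0,0]'
python3 -c "
from h import *
go(.6025,.0135,.058,-98.5)"
```

```text
t: 27.5
tcp_pos: [0.606, 0.0134, 0.07]
tool_rot: [0.003, -0.652, 0.758, -0.003]
contact_force: [0.3, 0.1, -0.8]
grip_width: 0.0536
gripper_force: 63.3
go [0.0005, 0.0036, 0.0119] [-0.0026, 0.0003, -0.0003] n 0.2492099229785931 0.056071520235588194
```

```bash
python3 -m crank '[0.0004,0.0028,0.003,-0.002,0,0,0.0004,0.0028,0.003,-0.002,0,0,0.0004,0.0028,0.003,-0.002,0,0,0.0004,0.0028,0.003,-0.002,0,0,0.0004,0.0028,0.003,-0.002,0,0]'
python3 -c "
from h import *
go(.6025,.0135,.058,-98.5)"
```

```text
t: 28.0
tcp_pos: [0.6035, 0.0136, 0.0674]
tool_rot: [0.002, -0.652, 0.758, -0.001]
contact_force: [0.6, -1.0, -0.5]
grip_width: 0.0528
gripper_force: 63.3
go [0.0002, 0.001, 0.0094] [-0.0009, 0.0005, -0.0002] n 0.188419465992992 0.0224894306719604
```

```bash
python3 -m crank '[0,0.0008,0.004,-0.0005,0,0,0,0.0008,0.008,-0.0005,0,0,0,0.0008,0.0105,-0.0005,0,0,0,0.0008,0.0105,-0.0005,0,0,0,0.0008,0.0105,-0.0005,0,0]'
```

```text
t: 28.5
tcp_pos: [0.6027, 0.0137, 0.0567]
tool_rot: [0.001, -0.652, 0.758, 0.0]
contact_force: [-0.1, 0.5, -0.6]
grip_width: 0.0531
gripper_force: 63.3
```

```bash
python3 -m crank '[0,0,0,0,0,0,0,0,0,0,0,0,0,0,0,0,0,0,0,0,-0.04,0,0,0,0,0,-0.09,0,0,0,0,0,-0.13,0,0,0,0,0,-0.14,0,0,0]' 0;python3 -c "
from h import *
go(.42,-.3,.2,-98.5)"
```

```text
t: 29.2
tcp_pos: [0.605, 0.0134, 0.203]
tool_rot: [0.005, -0.653, 0.758, -0.003]
contact_force: [0.1, 0.4, 0.2]
grip_width: 0.0856
gripper_force: 0.0
go [0.3374, 0.1365, 0.0002] [-0.0035, 0.0012, -0.0001] n 7.278794542993943 0.07774306856418477
```

```bash
python3 -c "
from h import *
go(.3,.18,.22,-98.5)"; python3 -m crank '[-0.02,0.045,0,0,0,0,-0.04,0.09,0,0,0,0,-0.06,0.135,0,0,0,0,-0.08,0.18,-0.01,0,0,0,-0.1,0.225,-0.017,0,0,0,-0.115,0.27,-0.017,0,0,0,-0.12,0.326,-0.017,0,0,0,-0.12,0.326,-0.017,0,0,0]'
python3 -c "
from h import *
t=capture('top');s=capture('side')
A=cv2.resize(t['img'][165:235,245:335],None,fx=4.4,fy=4.4,interpolation=cv2.INTER_CUBIC);B=cv2.resize(s['img'][165:235,265:355],None,fx=4.4,fy=4.4,interpolation=cv2.INTER_CUBIC)
cv2.imwrite('pics/d4.png',np.hstack([A,B]))
go(.541,-.061,.2,-8.5)"
```

```text
go [-0.1196, 0.3261, -0.0202] [-0.0035, 0.0012, -0.0001] n 6.957998626031113 0.07774306856418477
t: 30.0
tcp_pos: [0.2942, 0.1813, 0.2135]
tool_rot: [0.001, -0.655, 0.756, 0.001]
contact_force: [0.9, 1.1, 0.4]
grip_width: 0.0854
gripper_force: 0.0
go [0.2041, -0.2766, 0.0137] [-0.0011, 0.0003, -0.499] n 6.88024802669482 10.457306472550966
```

View pics/d4.png

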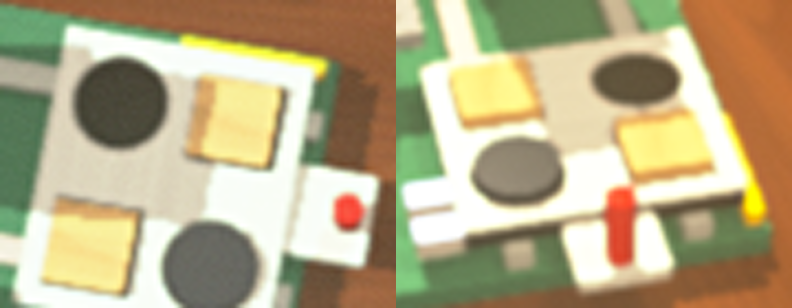

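All three blanks are seated level, in the round and both square recesses; only round b is empty. Next I push the carriage home, keeping this yaw.

```bash
python3 -c "
from h import *
go(.541,-.06,.2,-98.5)"; python3 -m crank '[0.03,-0.035,0,0,0,0,0.06,-0.07,0,0,0,0,0.09,-0.105,0,0,0,0,0.12,-0.14,0,0,0,0,0.15,-0.175,0,0,0,0,0.18,-0.21,0,0,0,0,0.2,-0.245,0.01,0,0,0,0.202,-0.279,0.014,0,0,0]'; python3 -m crank '[0,0,0,0,0,0,0,0,0,0,0,0]'
python3 -c "
from h import *
go(.541,-.06,.069,-98.5)"
```

```text
go [0.2032, -0.2764, 0.0137] [-0.0006, 0.0009, 0.001] n 6.866192690967033 0.02982395028356179
t: 30.9
tcp_pos: [0.5449, -0.0653, 0.1978]
tool_rot: [-0.0, -0.65, 0.76, 0.0]
contact_force: [0.0, 0.9, -1.1]
grip_width: 0.0856
gripper_force: 0.0
t: 31.1
tcp_pos: [0.5443, -0.0625, 0.1978]
tool_rot: [-0.0, -0.651, 0.759, 0.001]
contact_force: [-0.0, -0.3, -0.2]
grip_width: 0.0853
gripper_force: 0.0
go [-0.0019, 0.0034, 0.1289] [0.0005, 0.0001, -0.0012] n 2.578289681223092 0.027188456439880503
```

Push distance: 0.182 along tool -x.

```bash
python3 -m crank '[-0.002,0.003,0.04,0,0,0,-0.002,0.003,0.08,0,0,0,-0.002,0.003,0.12,0,0,0,-0.002,0.003,0.129,0,0,0,-0.002,0.003,0.129,0,0,0]'; python3 -m crank '[0,0,0,0,0,0,0,0,0,0,0,0,0,0,0,0,0,0,0,0,0,0,0,0,0,0,0,0,0,0,0,0,0,0,0,0]' 0.8
python3 -c "
from h import *
go(.541+.0268,-.0608+.178,.069,-98.5)"
```

```text
t: 31.6
tcp_pos: [0.5405, -0.0585, 0.0703]
tool_rot: [-0.0, -0.653, 0.758, 0.0]
contact_force: [0.8, -0.1, 1.0]
grip_width: 0.0855
gripper_force: 0.0
t: 32.2
tcp_pos: [0.5413, -0.058, 0.0716]
tool_rot: [0.001, -0.653, 0.758, -0.0]
contact_force: [-2.6, 1.0, 6.4]
grip_width: 0.0206
gripper_force: 58.5
go [-0.1772, -0.0002, 0.0029] [-0.0005, 0.0004, -0.0002] n 3.5439992365912203 0.014292157043096849
```

```bash
python3 -m crank '[-0.02,0,0,0,0,0,-0.05,0,0,0,0,0,-0.08,0,0,0,0,0,-0.11,0,0,0,0,0,-0.14,0,0,0,0,0,-0.165,0,0,0,0,0,-0.178,0,0,0,0,0,-0.182,0,0,0,0,0]';python3 -m crank '[-0.001,0,0,0,0,0,-0.001,0,0,0,0,0]'
```

```text
t: 33.0
tcp_pos: [0.5678, 0.1192, 0.0717]
tool_rot: [-0.002, -0.653, 0.757, -0.002]
contact_force: [-2.2, -20.3, 6.6]
grip_width: 0.0203
gripper_force: 59.2
t: 33.2
tcp_pos: [0.5678, 0.1191, 0.0717]
tool_rot: [-0.002, -0.653, 0.758, -0.002]
contact_force: [-2.7, -12.4, 7.2]
grip_width: 0.02
gripper_force: 59.2
```

```bash
python3 -m crank '[0,0,0,0,0,0,0,0,0,0,0,0,0,0,0,0,0,0,0,0,-0.04,0,0,0,0,0,-0.09,0,0,0,0,0,-0.14,0,0,0,0,0,-0.15,0,0,0]' 0;python3 -c "
from h import *
go(.438,.2015,.2,-109.2)"
```

```text
t: 33.9
tcp_pos: [0.5712, 0.1236, 0.2282]
tool_rot: [0.007, -0.653, 0.758, -0.003]
contact_force: [0.1, 0.4, 0.5]
grip_width: 0.0854
gripper_force: 0.0
go [-0.0572, 0.1436, 0.0268] [-0.0038, 0.0025, 0.0595] n 3.1378132860691657 1.249784831320288
```

```bash
python3 -m crank '[-0.015,0.04,0,-0.0038,0.0025,0.03,-0.03,0.08,0,-0.0038,0.0025,0.0595,-0.045,0.12,0.01,-0.0038,0.0025,0.0595,-0.0572,0.1436,0.027,-0.0038,0.0025,0.0595,-0.0572,0.1436,0.027,-0.0038,0.0025,0.0595,-0.0572,0.1436,0.027,-0.0038,0.0025,0.0595]';python3 -c "
from h import *
go(.438,.2015,.088,-109.2)
t=capture('side')
A=cv2.resize(t['img'][120:220,220:340],None,fx=5,fy=5,interpolation=cv2.INTER_CUBIC)
cv2.imwrite('pics/d5.png',A)"
```

```text
t: 34.5
tcp_pos: [0.4346, 0.2012, 0.1939]
tool_rot: [-0.006, -0.58, 0.815, 0.002]
contact_force: [0.4, -0.1, 0.6]
grip_width: 0.0853
gripper_force: 0.0
go [-0.0022, -0.0042, 0.1059] [0.0031, -0.0023, 0.0003] n 2.119110919907875 0.08147360255851917
```

View pics/d5.png

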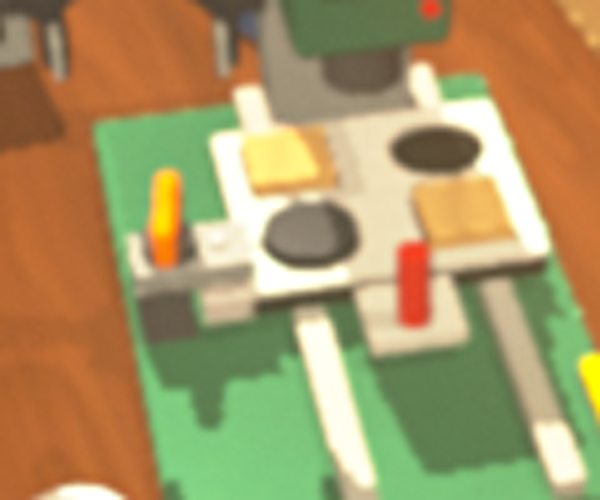

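The blanks are still seated, the carriage is home, and the wing at (168,215 in the crop) lies along the travel. Gripping the wing.

```bash
python3 -m crank '[-0.002,-0.003,0.04,0.002,-0.0015,0,-0.002,-0.003,0.08,0.002,-0.0015,0,-0.002,-0.003,0.1,0.002,-0.0015,0,-0.002,-0.003,0.105,0.002,-0.0015,0,-0.002,-0.003,0.105,0.002,-0.0015,0]'; python3 -m crank '[0,0,0,0,0,0,0,0,0,0,0,0,0,0,0,0,0,0,0,0,0,0,0,0,0,0,0,0,0,0,0,0,0,0,0,0]' 0.9
```

```text
t: 35.05
tcp_pos: [0.4379, 0.201, 0.0889]
tool_rot: [-0.002, -0.579, 0.816, 0.001]
contact_force: [0.6, -0.4, -0.4]
grip_width: 0.0853
gripper_force: 0.0
t: 35.65
tcp_pos: [0.4381, 0.2011, 0.0894]
tool_rot: [-0.001, -0.579, 0.815, 0.0]
contact_force: [3.5, -1.4, 1.2]
grip_width: 0.0125
gripper_force: 61.1
```

```bash
python3 -m crank '[0,0,0,0,0,0.045, 0,0,0,0,0,0.09, 0,0,0,0,0,0.135, 0,0,0,0,0,0.18, 0,0,0,0,0,0.225, 0,0,0,0,0,0.27, 0,0,0,0,0,0.315, 0,0,0,0,0,0.36]'; python3 -m crank '[0,0,0,0,0,0.04, 0,0,0,0,0,0.085, 0,0,0,0,0,0.085, 0,0,0,0,0,0.085]'
```

```text
t: 36.45
tcp_pos: [0.4373, 0.2023, 0.0894]
tool_rot: [-0.002, -0.049, 0.999, 0.001]
contact_force: [-0.7, 2.8, 3.5]
grip_width: 0.0128
gripper_force: 61.3
t: 36.85
tcp_pos: [0.4373, 0.2027, 0.0894]
tool_rot: [-0.002, 0.079, 0.997, 0.001]
contact_force: [-2.7, 4.1, 4.6]
grip_width: 0.0124
gripper_force: 61.5
```

```bash
python3 -m crank '[0,0,0,0,0,0,0,0,0,0,0,0,0,0,0,0,0,0,0,0,-0.04,0,0,0,0,0,-0.09,0,0,0,0,0,-0.14,0,0,0,0,0,-0.15,0,0,0]' 0; python3 -m crank '[0.02,0,-0.01,0,0,0,0.05,0,-0.01,0,0,0,0.08,0,-0.01,0,0,0,0.1,0,-0.01,0,0,0,0.1,0,-0.01,0,0,0]'; python3 -c "
from h import *
t=capture('side')
A=cv2.resize(t['img'][120:290,220:440],None,fx=3.5,fy=3.5,interpolation=cv2.INTER_CUBIC)
cv2.imwrite('pics/d6.png',A)"
```

```text
t: 37.55
tcp_pos: [0.4402, 0.2021, 0.2449]
tool_rot: [0.002, 0.081, 0.997, 0.002]
contact_force: [0.8, 0.3, -0.7]
grip_width: 0.0854
gripper_force: 0.0
t: 38.05
tcp_pos: [0.3375, 0.2175, 0.2493]
tool_rot: [-0.002, 0.08, 0.997, -0.0]
contact_force: [0.3, 0.3, -0.6]
grip_width: 0.0853
gripper_force: 0.0
```

View pics/d6.png

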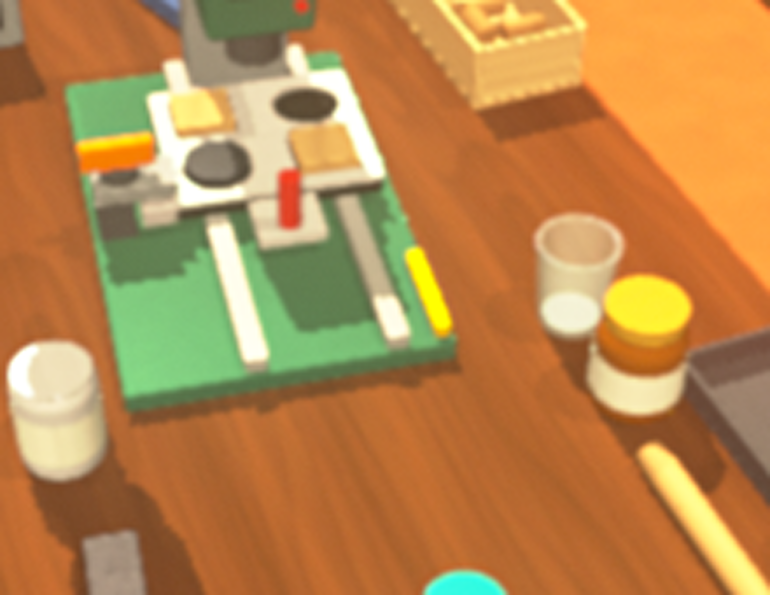

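The wing is across the travel again at (115,152), the carriage is home with its three blanks seated, and the jar and tumbler are still standing.

```bash
python3 -c "
from plant import robot
print(robot.sign_off())"
```

```text
the job is handed in; nothing more can be done
None
```

I handed the job in: the slate disc and both oak squares look seated, the carriage is home, the knob is clamped, and the jar and tumbler weren't touched; the hand-in returned no verdict.

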